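# Wake the label reader and hold a medicine carton over its window

## Task

Wake the label reader by squeezing the trigger on its upright grip fully home once and letting it spring back. Then pick up the medicine carton, carry it over the cups without disturbing the cups or the tape measure, and hold it upright and level over the reader's dark window, centred and lengthwise along it, with about 2 cm of air between the carton and the glass; the carton must never touch the reader. The program finishes while holding the carton there, still gripped and steady.

Things in the scene. Friction and masses are not known exactly. Their poses are not given: they have to be found in the camera images.
- carton: printed medicine carton standing on its long narrow base, 31 (x) by 86 (y) by 47 (z) mm, 30 to 75 g, loose; origin at the centre of its underside, y along its length, z up. Grip it across its 31 mm width.
- scanner: label reader, a fixed white housing 250 (x) by 90 (y) by 60 (z) mm; origin at the centre of its underside, x along its length. On top: dark glass window on the -x half (nearer the robot), upright grey pistol grip on the +x half. The grip is fixed, 24 (x) by 26 (y) mm, back face at x = +92.5 mm, top 142 mm above the surface; the black trigger stands on its -x side.
- window (a point): centre of the window's glass, 62 mm above the surface, at x = -62 mm in the reader's frame; axes as the reader's: x along the window's length (104 mm), y across it (62 mm), z up.
- pinch (a point): point 122 mm above the surface (x = +75 mm in the reader's frame), midway between the back face of the grip and the front face of the trigger when the trigger is fully squeezed; axes as the reader's. Fingers closing along x from both sides of this point, from above, squeeze the trigger against the grip.
- trigger (a joint): black trigger hinged at its foot 70 mm above the surface, 70 mm long, 20 wide, 9 thick. 0 = released, leaning 0.2 rad from the grip towards -x (grip and trigger about 49 mm wide at the top); 0.2 rad = fully home, upright beside the grip (35 mm wide together). A spring returns it; about 8 N at pinch height holds it home.
- cup_large: clear large suction cup (bystander, loose and light) standing on its rim, 58 mm across, 76 mm high; origin at the centre of its rim on the surface, z up. The three cups stand in a row, in any order, between the carton and the reader.
- cup_medium: clear medium suction cup (bystander, loose and light) standing on its rim, 51 mm across, 68 mm high; origin at the centre of its rim on the surface, z up. The three cups stand in a row, in any order, between the carton and the reader.
- cup_small: clear small suction cup (bystander, loose and light) standing on its rim, 42 mm across, 59 mm high; origin at the centre of its rim on the surface, z up. The three cups stand in a row, in any order, between the carton and the reader.
- tape: round tape measure (bystander, loose) lying flat, 49 by 52 by 15 mm, near the carton; origin at the centre of its underside.

How it is judged:
On the way, in this order (a step that is already met when the one before it is completed fails the run):
1. the trigger is squeezed fully home (value of joint trigger above 0.17 rad), for 0.1 s.
2. the trigger is released and has sprung back (value of joint trigger below 0.03 rad), for 0.1 s.
3. the carton is lifted in the fingers (height (world z) of carton above 0.05 m and contact force between carton and the fingers above 1 N), for 0.1 s.
At the end, for the whole second after the job is handed in: Carton held still in the fingers, upright within 0.12 rad, underside 10-32 mm above the glass, centre within 15 mm along and 12 mm across the window, lengthwise within 0.15 rad, not touching the reader; trigger released (<0.03 rad); cups standing, cups and tape within 30 mm of their starts (x of carton in the frame of window between -0.015 and 0.015 m and y of carton in the frame of window between -0.012 and 0.012 m and z of carton in the frame of window between 0.01 and 0.032 m and angle between the y axis of carton and the x axis of window, either way round below 0.15 rad and angle between carton's own z axis and vertical below 0.12 rad and contact force between carton and the fingers above 1 N and contact force between carton and scanner below 0.05 N and linear speed of carton below 0.02 m/s and value of joint trigger below 0.03 rad and not (distance of cup_large from where it was at the start of the episode above 0.03 m) and not (distance of cup_medium from where it was at the start of the episode above 0.03 m) and not (distance of cup_small from where it was at the start of the episode above 0.03 m) and not (distance of tape from where it was at the start of the episode above 0.03 m) and not (angle between cup_large's own z axis and vertical above 0.5 rad) and not (angle between cup_medium's own z axis and vertical above 0.5 rad) and not (angle between cup_small's own z axis and vertical above 0.5 rad)); the arm keeps its last pose, push and grip.
It fails at once if the carton touches the reader (contact force between carton and scanner above 0.3 N).
It fails at once if a cup or the tape measure is shifted by more than 30 mm, or a cup is tipped (distance of any of cup_large, cup_medium, cup_small, tape from where it was at the start of the episode above 0.03 m or angle between any of cup_large, cup_medium, cup_small's own z axis and vertical above 0.5 rad).
It also fails if it takes over 51 s, if anything falls off the work surface, if the arm or the gripper's body presses on something with over 40 N, if the wrist force passes 120 N, or if a joint passes its speed limit or range.

## Robot

A 6-joint arm with a two-finger parallel gripper is mounted at the origin on a cart in front of the work surface, level with it; the furniture and walls round the work are solid. World frame = base frame: x ahead of the robot, y to its left, z up, the work surface at z = 0. Lengths are in m, angles in rad, forces in N, time in s.
With the tool pointing down it reaches from about 0.35 to 0.775 m from the base axis. Payload 7.3 kg.
Tool frame: the origin (TCP) lies on the mounting face of the last link; the fingertips stand 178 mm ahead of it and the grasp point (between the pads) lies 159 mm ahead of it (robot.grip_depth is the distance from the TCP to the grasp point, in m); z points along the fingers, y is the line along which they close (so a half turn about z gives the same grasp; the last joint's range is limited). The gripper opens to 92 mm and grips with 3 to 60 N. Pads are 19 mm wide; open, the fingers measure 130 mm over their backs; the gripper's body (75 mm by 190 mm) begins 47 mm behind the grasp point.
Start: joints at [1.181, 0.342, 1.524, -0, 1.275, -0.146], TCP at [0.127, 0.509, 0.405] pointing down, gripper open.
Joint ranges: [-2.53, 2.53], [-0.77, 2.02], [0.04, 2.7], [-1, 4.14], [0.28, 2.66], [-3.11, 3.11]. Speed limits (rad/s): [2.57, 2.57, 3.14, 3.14, 3.14, 3.14].

## Interface

Orientations are given as [roll, pitch, yaw] about the fixed x, y, z axes, in that order (R = Rz(yaw) Ry(pitch) Rx(roll)).
In Python, from cell import observe, cams, robot, models gives the robot as it stands.
- The arm moves only by the shell command python3 -m jog 'ROWS' [FORCE]. ROWS is JSON, a list of rows, each a list of 3 entries, a list of its own where there are three numbers: the shift along the tool's x, y, z each as a share of 0.4 m, from -1 to 1, then the turn about the tool's z as a share of pi rad, from -1 to 1, then the closure, from 0 (fully open) to 1 (shut). In form: [[[x, y, z], turn, jaw], ...]. A call has 1 to 12 rows; each row is the pose to reach, as a shift and turn from the pose commanded when the call began, along the tool's axes at that moment, turning the shorter way round; what a row does not reach only later rows make up. A row lasts 1/8 s, in which the tool goes at most 62.5 mm and 10.7 degrees, less where a joint would pass 70% of its speed; a pose out of reach is approached as far as the arm can. A call with a number of a shift or a turn outside -1 to 1 is refused whole. A call with a gripper value outside its range is refused whole. The fingers move at their own pace and stop on an object; FORCE is the grip in N (left out, the last holds). Time passes only in rows, so rows that repeat a pose let the fingers close. It gives the time, the measured TCP pose, the force, the opening and the grip force at its end, in the units of the state.
- observe(): the state, without advancing time (a new reading comes with each control period).
- cams.read_camera(name): name is "scene" or "side" or "wrist"; returns the picture (384x512x3 uint8, red, green, blue); there is no depth.
- cams.camera_model(name): a dict with "camera_matrix" (3x3 intrinsics, pixels), "pose" (4x4, takes a point from camera to world coordinates). Camera axes: x right, y down, z forward; pixel columns grow to the right and rows downward; lengths in m; the calibration is good to about 2 mm. A picture is of the moment at which its call begins: read the wrist's pose just before it. camera_model takes no time and is no camera call; for the wrist camera it gives the pose at the moment of the call.
- robot.hand_in(): hands the job in; it is judged then, once.
Trained networks look in the newest picture that a camera, given by its name, has taken for a name from the list of things; names that differ only in an ending like _2 or _b are one class to them, and where a whole thing is asked for, a point or a joint stands for the part that bears it (a point fixed in the world has none). Each returns a list of dicts, best first, with "confidence" (0 to 1); they miss things now and then, are a little off and sometimes report something else, mostly with a low value. They report only what shows in the picture. A call takes as long as a camera call.
- models.find_in(target, camera): "position" ([x, y, z] in m, in world coordinates, good to about 4 mm: the middle of the surface that is visible of it).
- models.pinpoint(target, camera): "position" ([x, y, z] in m, in world coordinates, good to about 4 mm: a listed point, or the origin of a listed thing).
The state is a dict: "time": time; "qpos": joint angles; "qvel": joint speeds; "joint_efforts": joint torques, N m; "tool_pos": TCP position; "tool_rot": TCP orientation; "contact_force": force on the tool from outside, world axes, zero at the start; "torque": the same for the moment, N m; "opening": finger opening in m; "grip_force": force on a finger pad.
Only numpy, scipy, OpenCV 4.12 (cv2) and the standard library are available. Lean on these libraries where they do the work, as an engineer would, in place of code of your own. Each camera call takes 0.05 s, during which the arm holds its last target. There are 200 camera calls.

## Working session

There is one attempt and no reset: what is moved stays moved. The work goes in short steps, Python scripts to look and compute and a shell command to move; the robot and the scene stay as the last step left them, time stands still between calls to the robot, and variables do not carry over. Pictures are saved under pics/ and viewed, at most 10 in all, crops included, and the job is handed in when it is done.

```bash
mkdir -p pics; cat > h.py <<'E'
import numpy as np, cv2
from cell import observe, cams, robot, models
E
python3 - <<'E'
from h import *
for c in ("scene","side"):
    cv2.imwrite(f"pics/{c}0.png",cams.read_camera(c)[:,:,::-1])
    for t in ("carton","scanner","window","pinch","cup_large","cup_medium","cup_small","tape"):
        r=models.pinpoint(t,c)
        print(c,t,[(np.round(d["position"],3).tolist(),round(d["confidence"],2)) for d in r[:3]])
s=observe();print({k:np.round(v,3).tolist() for k,v in s.items()})
E
```

```text
scene carton [([0.603, -0.176, -0.001], 0.64)]
scene scanner [([0.58, 0.119, -0.0], 0.92), ([0.661, 0.118, 0.118], 0.58)]
scene window [([0.516, 0.111, 0.069], 0.87), ([0.436, -0.043, -0.0], 0.41)]
scene pinch [([0.658, 0.12, 0.118], 0.83), ([0.58, 0.12, -0.001], 0.49)]
scene cup_large [([0.53, -0.042, -0.004], 0.59), ([0.498, -0.179, -0.002], 0.45)]
scene cup_medium [([0.64, -0.056, -0.0], 0.88)]
scene cup_small [([0.435, -0.046, -0.003], 0.77)]
scene tape [([0.5, -0.178, -0.002], 0.66)]
side carton [([0.602, -0.178, 0.002], 0.72)]
side scanner [([0.587, 0.118, 0.0], 0.96)]
side window [([0.518, 0.117, 0.061], 0.95)]
side pinch [([0.657, 0.125, 0.122], 0.8)]
side cup_large [([0.53, -0.042, 0.002], 0.8)]
side cup_medium [([0.636, -0.059, -0.003], 0.72)]
side cup_small [([0.438, -0.047, 0.002], 0.74)]
side tape [([0.499, -0.176, 0.002], 0.48)]
{'time': 0.9, 'qpos': [1.181, 0.342, 1.524, -0.0, 1.275, -0.146], 'qvel': [0.002, 0.001, -0.0, 0.001, 0.001, 0.001], 'joint_efforts': [-0.0, -43.113, -24.448, 0.072, 0.048, 0.0], 'tool_pos': [0.127, 0.509, 0.405], 'tool_rot': [3.141, 0.0, 2.898], 'contact_force': [-0.202, -0.361, -0.648], 'torque': [0.017, 0.015, -0.014], 'grip_force': 0.0, 'opening': 0.092}
```

View pics/scene0.png

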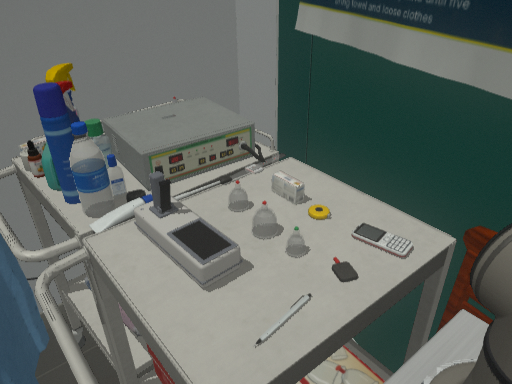

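View pics/side0.png

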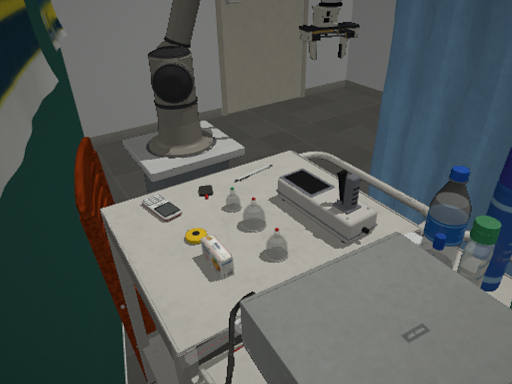

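The scene view shows the carton at about (287,187), with its length along world x. The reader window is at (203,238), the grip at (160,192), the cups at (238,195), (264,220) and (296,240), and the tape at (319,212). The side view agrees. The networks' heights are close to the sizes given in the text. I'll check the clearance to the instrument, then work out the first move.

```bash
cat >> h.py <<'E'
def P(c,pose=None):
    m=cams.camera_model(c); T=np.linalg.inv(np.array(m["pose"])); return np.array(m["camera_matrix"])@T[:3]
def tri(Pa,a,Pb,b):
    x=cv2.triangulatePoints(Pa,Pb,np.array(a,float).reshape(2,1),np.array(b,float).reshape(2,1))[:,0]; return x[:3]/x[3]
def plane(Pm,uv,z):
    H=Pm[:,[0,1,3]].copy(); H[:,2]+=Pm[:,2]*z; p=np.linalg.solve(H,[uv[0],uv[1],1]); return p[:2]/p[2]
def rows(pos,yaw,tool_pos=None,tool_yaw=None):
    s=observe(); p=np.array(s["tool_pos"]) if tool_pos is None else np.array(tool_pos)
    y=s["tool_rot"][2] if tool_yaw is None else tool_yaw
    R=np.array([[np.cos(y),np.sin(y),0],[np.sin(y),-np.cos(y),0],[0,0,-1]])
    sh=R.T@(np.array(pos)-p); t=-((yaw-y+np.pi)%(2*np.pi)-np.pi)
    print("shift",np.round(sh/.4,4).tolist(),"turn",round(t/np.pi,4),"dist",np.linalg.norm(sh))
E
python3 - <<'E'
from h import *
a,b=P("scene"),P("side")
print("instr corner",tri(a,(254,124),b,(243,303)))
print("bottle base",plane(a,(97,213),0), "table far edge",plane(a,(200,195),0),plane(a,(290,158),0))
print("white tube",plane(a,(118,214),0.02))
rows([.36,.2,.40],np.pi/2)
rows([.52,.1,.40],np.pi/2,[.36,.2,.40],np.pi/2)
E
```

```text
instr corner [ 0.80672675 -0.23580188  0.107652  ]
bottle base [0.82881598 0.20679626] table far edge [ 0.74293625 -0.01662411] [ 0.74884836 -0.32175465]
white tube [0.76264635 0.18050923]
shift [-0.7527, -0.61, 0.0119] turn 0.4224 dist 0.3875840626543828
shift [-0.25, 0.4, 0.0] turn -0.0 dist 0.18867962264113208
```

```bash
python3 -m jog '[[[-0.75,-0.61,0],0.42,0],[[-0.75,-0.61,0],0.42,0],[[-0.75,-0.61,0],0.42,0],[[-0.75,-0.61,0],0.42,0],[[-0.75,-0.61,0],0.42,0],[[-0.75,-0.61,0],0.42,0],[[-0.75,-0.61,0],0.42,0],[[-0.75,-0.61,0],0.42,0],[[-0.75,-0.61,0],0.42,0]]'
python3 - <<'E'
from h import *
s=observe();print(s["tool_pos"],s["tool_rot"]);print(cams.camera_model("wrist")["pose"])
rows([.56,.1,.38],np.pi/2)
E
```

```text
time: 2.02
tool_pos: [0.3585, 0.2008, 0.4047]
tool_rot: [-3.141, -0.0, 1.582]
contact_force: [-0.1, -0.6, -1.2]
opening: 0.0915
grip_force: 0.0
[0.35850673 0.20078826 0.40471683] [-3.14136351e+00 -2.82149250e-04  1.58245450e+00]
[[ 0.99994065  0.0101801   0.0038807   0.35814479]
 [ 0.0108426  -0.96467654 -0.26321402  0.27257787]
 [ 0.00106407  0.26324048 -0.96472966  0.3848214 ]
 [ 0.          0.          0.          1.        ]]
shift [-0.2578, 0.5008, 0.0618] turn 0.0037 dist 0.22664670857509175
```

```bash
python3 -m jog '[[[-0.25,0.53,0],0.004,0],[[-0.25,0.53,0],0.004,0],[[-0.25,0.53,0],0.004,0],[[-0.25,0.53,0],0.004,0],[[-0.25,0.53,0],0.004,0]]'
cat > look.py <<'E'
import sys,pickle
from h import *
n=sys.argv[1]
Pw=P("wrist"); im=cams.read_camera("wrist")[:,:,::-1]
cv2.imwrite(f"pics/{n}.png",im); pickle.dump(Pw,open(f"{n}.pkl","wb"))
for t in sys.argv[2:]:
    print(t,[(np.round(d["position"],4).tolist(),round(d["confidence"],2)) for d in models.pinpoint(t,"wrist")[:2]])
E
python3 look.py w1 window pinch scanner cup_large cup_medium carton
```

```text
time: 2.65
tool_pos: [0.5734, 0.1018, 0.4035]
tool_rot: [-3.141, 0.0, 1.568]
contact_force: [0.2, -0.0, -0.3]
opening: 0.092
grip_force: 0.0
window [([0.5218, 0.115, 0.065], 0.64)]
pinch [([0.6597, 0.1188, 0.1242], 0.97)]
scanner [([0.5853, 0.1214, -0.0013], 0.82)]
cup_large []
cup_medium [([0.6416, -0.0568, 0.0005], 0.7)]
carton [([0.5869, 0.1173, -0.0036], 0.52)]
```

View pics/w1.png

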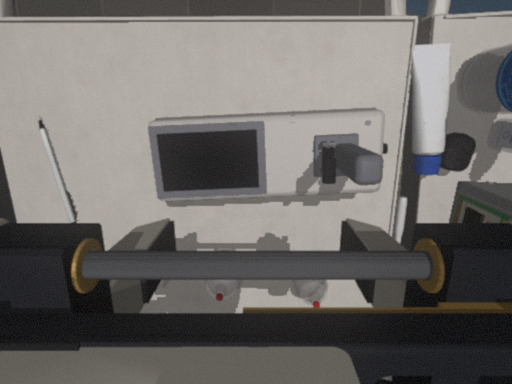

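The wrist view shows the window glass at about (161..259, 130..192), the trigger at (328,163), and the grip top at (368,167). The reader is turned by only about 2°. Next I'll fit the glass, and triangulate it against the scene view to check its height.

```bash
cat > win.py <<'E'
from h import *
import pickle,sys
def glass(im,roi,thr=60):
    x0,y0,x1,y1=roi; g=cv2.cvtColor(im,cv2.COLOR_BGR2GRAY)[y0:y1,x0:x1]
    m=(g<thr).astype(np.uint8); cs,_=cv2.findContours(m,cv2.RETR_EXTERNAL,cv2.CHAIN_APPROX_NONE)
    c=max(cs,key=cv2.contourArea); e=cv2.approxPolyDP(cv2.convexHull(c),4,True)[:,0]+[x0,y0]
    return e, cv2.contourArea(c)
if __name__=="__main__":
    Pw=pickle.load(open("w1.pkl","rb")); e,a=glass(cv2.imread("pics/w1.png"),(150,120,275,200))
    print(e.tolist(),a); w=np.array([plane(Pw,p,.062) for p in e]);print(w.round(4).tolist(),w.mean(0))
    es,a2=glass(cv2.imread("pics/scene0.png"),(160,210,240,265)); print(es.tolist(),a2)
    Ps=P("scene"); ws=np.array([plane(Ps,p,.062) for p in es]);print(ws.round(4).tolist(),ws.mean(0))
    if len(e)==4==len(es):
        for q,wq in zip(e,w):
            j=np.argmin(np.linalg.norm(ws-wq,axis=1)); print("tri",tri(Pw,q,Ps,es[j]).round(4))
E
python3 win.py
```

```text
[[255, 131], [257, 186], [164, 189], [157, 135]] 5313.0
[[0.5717, 0.1471], [0.5735, 0.0885], [0.4727, 0.0855], [0.4704, 0.1434]] [0.52206247 0.11614617]
[[172, 233], [199, 221], [230, 244], [203, 259]] 1048.0
[[0.5706, 0.1475], [0.5712, 0.0877], [0.4734, 0.0834], [0.4697, 0.1433]] [0.52121191 0.11545732]
tri [0.5717 0.147  0.0611]
tri [0.5732 0.0871 0.0604]
tri [0.4726 0.0846 0.0627]
tri [0.4701 0.1432 0.0616]
```

```bash
python3 - <<'E'
from h import *
y=.033;w=np.array([.5217,.1158]);p=w+.137*np.array([np.cos(y),np.sin(y)]);print(p)
rows([*p,.4035],np.pi/2+y); rows([*p,.281],np.pi/2+y)
E
```

```text
[0.65862541 0.12032018]
shift [0.0444, 0.2194, 0.0045] turn -0.0115 dist 0.08954801391615626
shift [0.0444, 0.2194, 0.3108] turn -0.0115 dist 0.15318764265488302
```

```bash
python3 -m jog '[[[0.044,0.219,0],-0.0115,0],[[0.044,0.219,0],-0.0115,0],[[0.044,0.219,0],-0.0115,0],[[0.044,0.219,0.15],-0.0115,0],[[0.044,0.219,0.3],-0.0115,0],[[0.044,0.219,0.306],-0.0115,0],[[0.044,0.219,0.306],-0.0115,0],[[0.044,0.219,0.306],-0.0115,0]]'
python3 look.py w2 pinch; python3 - <<'E'
from h import *
y=.033;rows([.6586,.1203,.281],np.pi/2+y)
for c in ("scene","side"):
    cv2.imwrite(f"pics/{c}1.png",cv2.resize(cams.read_camera(c)[:,:,::-1][100:292],None,fx=1.5,fy=1.5))
E
python3 -c "
import cv2,numpy as np
a=cv2.imread('pics/w2.png');b=cv2.imread('pics/side1.png');
b=b[:,300:768];b=cv2.resize(b,(468,288));
cv2.imwrite('pics/c1.png',np.vstack([cv2.resize(a[60:260],(780,305)),np.pad(b,((0,0),(0,312),(0,0)))]))"
```

```text
time: 4.0
tool_pos: [0.66, 0.1192, 0.286]
tool_rot: [3.136, -0.0, 1.602]
contact_force: [0.2, 0.4, 0.4]
opening: 0.0919
grip_force: 0.0
pinch [([0.6617, 0.1193, 0.1253], 0.65)]
shift [0.0031, -0.0028, 0.0101] turn -0.0006 dist 0.004364900412562441
```

View pics/c1.png

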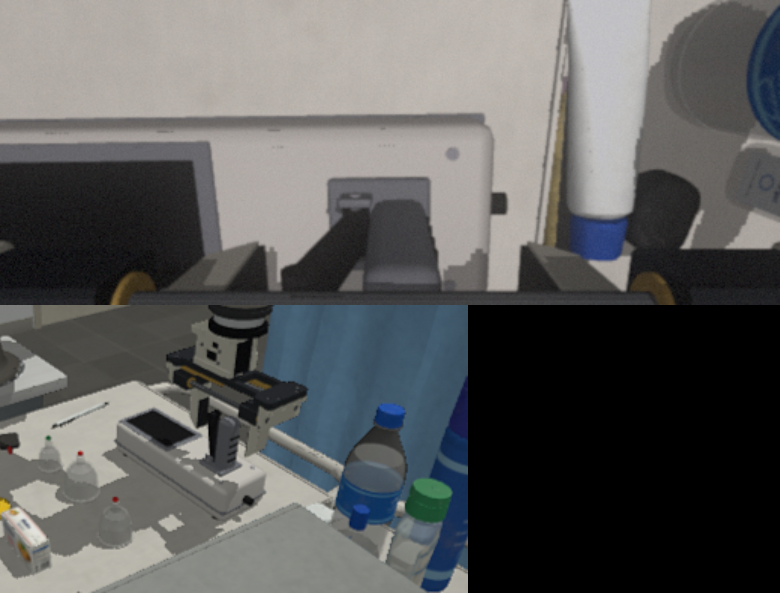

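The open fingers straddle the grip, whose back face is at about (437,260), and the leaning trigger, whose tip is at (290,275). The space between the fingers is clear, so I'll squeeze.

```bash
python3 -m jog '[[[0.003,-0.002,0.01],0,0],[[0.003,-0.002,0.01],0,0.3],[[0.003,-0.002,0.01],0,0.6],[[0.003,-0.002,0.01],0,1],[[0.003,-0.002,0.01],0,1],[[0.003,-0.002,0.01],0,1],[[0.003,-0.002,0.01],0,1],[[0.003,-0.002,0.01],0,1]]' 25; python3 look.py w3; python3 -c "
from h import *
print(observe()['opening'],observe()['tool_pos'])"
```

```text
time: 5.2
tool_pos: [0.6584, 0.1203, 0.2786]
tool_rot: [-3.141, -0.0, 1.602]
contact_force: [-1.5, -0.4, 3.6]
opening: 0.0341
grip_force: 25.0
0.03474965328023498 [0.65843905 0.12030604 0.27856268]
```

The opening is 34–35 mm, so the trigger is fully home. I'll release it and rise.

```bash
python3 -m jog '[[[0,0,0],0,1],[[0,0,0],0,0.5],[[0,0,0],0,0],[[0,0,0],0,0],[[0,0,0],0,0],[[0,0,0],0,0],[[0,0,0],0,0],[[0,0,0],0,0],[[0,0,-0.15],0,0],[[0,0,-0.3],0,0],[[0,0,-0.3],0,0],[[0,0,-0.3],0,0]]'; python3 look.py w4 pinch; python3 - <<'E'
from h import *
s=cams.read_camera("side")[:,:,::-1][150:250,290:390];cv2.imwrite("pics/s2.png",np.hstack([cv2.resize(s,(400,400)),cv2.resize(cv2.imread("pics/side0.png")[150:250,290:390],(400,400))]))
rows([.60,-.17,.40],0)
E
```

```text
time: 6.75
tool_pos: [0.6583, 0.1202, 0.3979]
tool_rot: [-3.141, -0.0, 1.602]
contact_force: [0.4, -0.8, -0.8]
opening: 0.0916
grip_force: 0.0
pinch [([0.6586, 0.1193, 0.1204], 0.74)]
shift [-0.7206, -0.1685, -0.0092] turn 0.5099 dist 0.2960190064760644
```

View pics/s2.png

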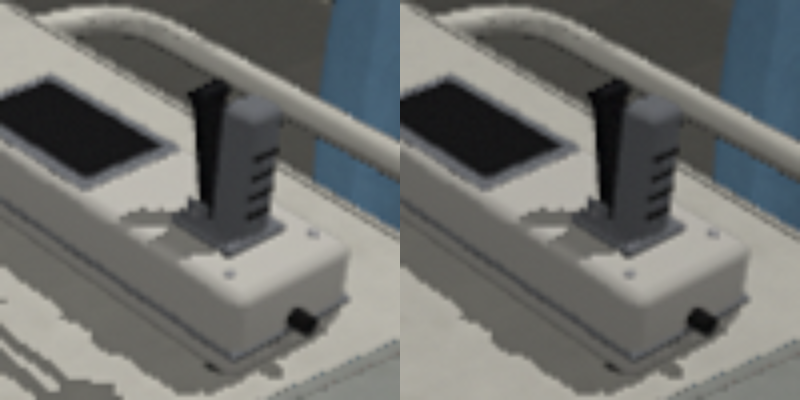

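The trigger stands exactly as it did before the squeeze, so it has sprung back. Next is a look at the carton.

```bash
python3 -m jog '[[[-0.715,-0.344,0],0.51,0],[[-0.715,-0.344,0],0.51,0],[[-0.715,-0.344,0],0.51,0],[[-0.715,-0.344,0],0.51,0],[[-0.715,-0.344,0],0.51,0],[[-0.715,-0.344,0],0.51,0],[[-0.715,-0.344,0],0.51,0],[[-0.715,-0.344,0],0.51,0],[[-0.715,-0.344,0],0.51,0],[[-0.715,-0.344,0],0.51,0],[[-0.715,-0.344,0],0.51,0]]'; python3 look.py w5 carton tape cup_large cup_medium
```

```text
time: 8.28
tool_pos: [0.5299, -0.1699, 0.3977]
tool_rot: [-3.141, 0.001, 0.002]
contact_force: [-0.9, 0.7, 0.6]
opening: 0.0917
grip_force: 0.0
carton [([0.6014, -0.1759, -0.0005], 0.71)]
tape [([0.4928, -0.177, 0.0038], 0.62)]
cup_large [([0.5276, -0.0413, -0.0033], 0.68)]
cup_medium [([0.6409, -0.0593, -0.0007], 0.64), ([0.4917, -0.1759, 0.004], 0.55)]
```

View pics/w5.png

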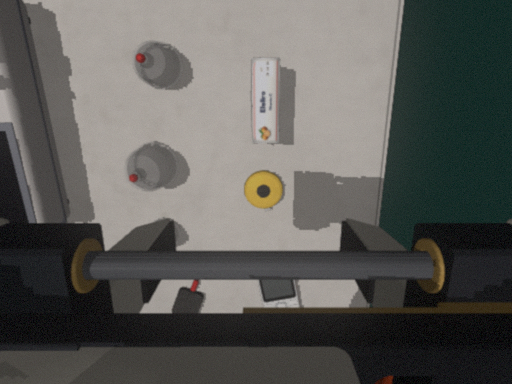

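The carton's top face shows at about (252..279, 57..142), with its length along the image rows (world x). The tape is at (263,189), and the two cups at (160,65) and (152,167) are well clear. I'll enlarge both views to measure the carton's corners.

```bash
python3 -c "
import cv2,numpy as np
a=cv2.imread('pics/w5.png')[50:150,230:300];b=cv2.imread('pics/scene0.png')[165:215,260:315]
a=cv2.resize(a,None,fx=6,fy=6,interpolation=cv2.INTER_NEAREST);b=cv2.resize(b,None,fx=6.8,fy=6.8,interpolation=cv2.INTER_NEAREST)
b=np.pad(b,((0,600-b.shape[0]),(0,0),(0,0)))
cv2.imwrite('pics/c2.png',np.hstack([a,b]));print(a.shape,b.shape)"
```

```text
(600, 420, 3) (600, 374, 3)
```

View pics/c2.png

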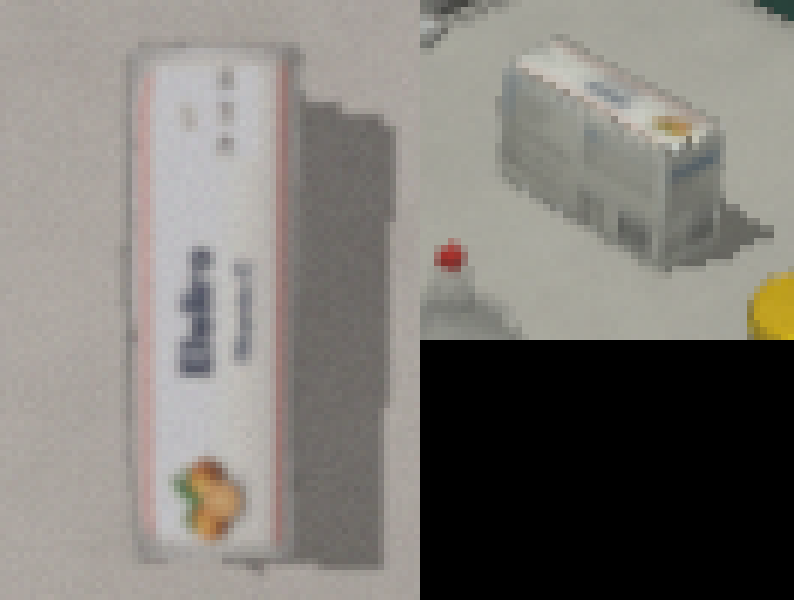

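```bash
python3 - <<'E'
from h import *
import pickle
Pw=pickle.load(open("w5.pkl","rb"));Ps=P("scene")
w=[(230+u/6,50+v/6) for u,v in [(144,62),(290,60),(281,545),(149,548)]]
s=[(260+(u-420)/6.8,165+v/6.8) for u,v in [(518,62),(555,40),(718,130),(668,150)]]
t=[]
for a,b in zip(w,s):
    t.append(plane(Pw,a,.047)); print(np.round(t[-1],4),np.round(plane(Ps,b,.047),4),tri(Pw,a,Ps,b).round(4))
t=np.array(t);c=t.mean(0);f=(t[0]+t[1]-t[2]-t[3])/2;print(c,np.linalg.norm(f),np.linalg.norm(t[0]-t[1]),"yaw of length",np.arctan2(f[1],f[0]))
yaw=np.arctan2(f[1],f[0]); rows([*c,.3977],yaw); rows([*c,.191],yaw)
E
```

```text
[ 0.6437 -0.1651] [ 0.6406 -0.1683] [ 0.6419 -0.1672  0.047 ]
[ 0.644  -0.1894] [ 0.6444 -0.1893] [ 0.6442 -0.1892  0.0471]
[ 0.5637 -0.1893] [ 0.56   -0.1884] [ 0.5627 -0.1903  0.045 ]
[ 0.5631 -0.1658] [ 0.5612 -0.1661] [ 0.5624 -0.1665  0.0463]
[ 0.60361492 -0.17742599] 0.0804769295188971 0.02432735275366769 yaw of length 0.003955012015885701
shift [0.1843, 0.0189, 0.0014] turn -0.0012 dist 0.07409962361981647
shift [0.1843, 0.0189, 0.5181] turn -0.0012 dist 0.220102943363098
```

```bash
python3 -m jog '[[[0.183,0.0185,0],0,0],[[0.183,0.0185,0],0,0],[[0.183,0.0185,0.14],0,0],[[0.183,0.0185,0.28],0,0],[[0.183,0.0185,0.4],0,0],[[0.183,0.0185,0.48],0,0],[[0.183,0.0185,0.515],0,0],[[0.183,0.0185,0.515],0,0],[[0.183,0.0185,0.515],0,0]]'; python3 -c "
from h import *
rows([.603,-.1773,.191],.003)"
```

```text
time: 9.65
tool_pos: [0.6037, -0.1776, 0.194]
tool_rot: [3.141, -0.003, -0.0]
contact_force: [0.6, -0.1, 0.5]
opening: 0.0915
grip_force: 0.0
shift [-0.0017, -0.0007, 0.0076] turn -0.001 dist 0.0031107082569421596
```

```bash
python3 -m jog '[[[0,0,0.004],0,0.3],[[0,0,0.004],0,0.6],[[0,0,0.004],0,1],[[0,0,0.004],0,1],[[0,0,0.004],0,1],[[0,0,0.004],0,1],[[0,0,-0.05],0,1],[[0,0,-0.15],0,1],[[0,0,-0.28],0,1],[[0,0,-0.35],0,1],[[0,0,-0.35],0,1],[[0,0,-0.35],0,1]]' 18; python3 - <<'E'
from h import *
print(models.pinpoint("carton","side") if 0 else "")
rows([.5217,.1158,.36],.033)
E
```

```text
time: 11.15
tool_pos: [0.6027, -0.1772, 0.3309]
tool_rot: [-3.141, 0.002, -0.0]
contact_force: [-0.5, 0.7, -0.6]
opening: 0.0308
grip_force: 18.0

shift [-0.2028, -0.7325, -0.0728] turn -0.0106 dist 0.30540881722422886
```

The carton is gripped: the opening is 30.8 mm at 18 N. I'll carry it over the cups and stop high above the window.

```bash
python3 -m jog '[[[0,0,-0.06],0,1],[[-0.01,-0.05,-0.07],0,1],[[-0.03,-0.13,-0.07],0,1],[[-0.06,-0.23,-0.07],0,1],[[-0.09,-0.33,-0.07],-0.005,1],[[-0.12,-0.43,-0.07],-0.01,1],[[-0.15,-0.53,-0.07],-0.0106,1],[[-0.175,-0.63,-0.07],-0.0106,1],[[-0.195,-0.7,-0.07],-0.0106,1],[[-0.2028,-0.7325,-0.07],-0.0106,1],[[-0.2028,-0.7325,-0.07],-0.0106,1],[[-0.2028,-0.7325,-0.07],-0.0106,1]]'; python3 - <<'E'
from h import *
for c in ("scene","side"):
    im=cams.read_camera(c)[:,:,::-1]; cv2.imwrite(f"pics/{c}3.png",im)
    for t in ("carton","window","cup_large","cup_medium","cup_small"):
        print(c,t,[(np.round(d["position"],4).tolist(),round(d["confidence"],2)) for d in models.pinpoint(t,c)[:1]])
a=cv2.imread("pics/scene3.png")[120:280,130:290];b=cv2.imread("pics/side3.png")[90:250,240:400]
cv2.imwrite("pics/c3.png",np.hstack([cv2.resize(a,(400,400)),cv2.resize(b,(400,400))]))
rows([.5217,.1158,.273],.033)
E
```

```text
time: 12.65
tool_pos: [0.5222, 0.115, 0.3599]
tool_rot: [3.141, 0.0, 0.032]
contact_force: [-0.1, -0.1, -0.3]
opening: 0.031
grip_force: 18.0
scene carton [([0.5801, 0.1192, -0.0005], 0.31)]
scene window [([0.5191, 0.1164, 0.0683], 0.65)]
scene cup_large [([0.5263, -0.0404, -0.0022], 0.84)]
scene cup_medium [([0.6416, -0.0566, -0.0006], 0.91)]
scene cup_small [([0.4336, -0.0488, -0.0021], 0.9)]
side carton [([0.5231, 0.114, 0.1611], 0.59)]
side window [([0.5169, 0.1172, 0.058], 0.68)]
side cup_large [([0.5276, -0.0458, 0.0036], 0.89)]
side cup_medium [([0.6383, -0.0543, -0.0047], 0.85)]
side cup_small [([0.4362, -0.0466, 0.0016], 0.7)]
shift [-0.0009, -0.0005, 0.2183] turn -0.0 dist 0.08732043418216077
```

View pics/c3.png

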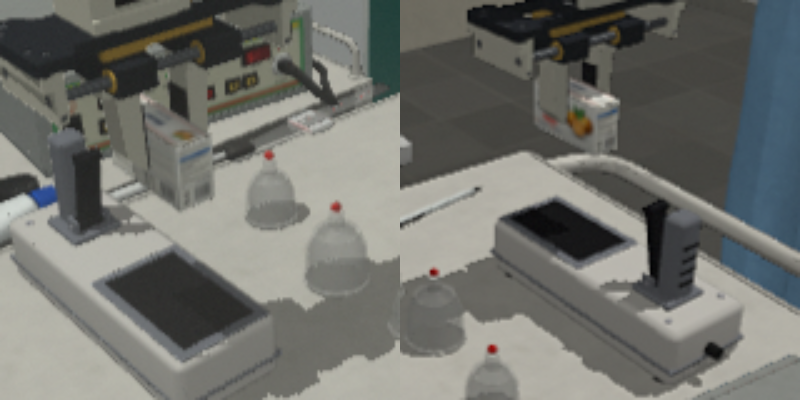

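The carton hangs upright in the pads, clear of everything, with the cups unmoved. Its lowest corner is at crop (180,208) in the scene view and (616,152) in the side view. I'll use these to check the height of the underside.

```bash
python3 - <<'E'
from h import *
y=.033;c=np.array([.522,.115])
for cam,obs in (("scene",(202,203.2)),("side",(326.4,150.8))):
    Pc=P(cam);print(cam,obs)
    for z in (.161,.169):
        r=[]
        for a,b in ((1,1),(1,-1),(-1,-1),(-1,1)):
            p=c+np.array([[np.cos(y),-np.sin(y)],[np.sin(y),np.cos(y)]])@[a*.043,b*.0155]
            q=Pc@[*p,z,1];r.append(np.round(q[:2]/q[2],1).tolist())
        print(z,r)
E
```

```text
scene (202, 203.2)
0.161 [[174.8, 186.0], [189.7, 180.2], [217.9, 198.9], [202.5, 205.7]]
0.169 [[174.3, 182.1], [189.2, 176.3], [217.6, 194.8], [202.1, 201.6]]
side (326.4, 150.8)
0.161 [[325.8, 148.0], [315.4, 151.6], [291.1, 138.9], [301.2, 135.7]]
0.169 [[326.0, 144.7], [315.6, 148.3], [291.2, 135.8], [301.3, 132.6]]
```

Both views put the underside at about 0.164–0.169 m with the TCP at 0.360. A TCP height of 0.276 should therefore leave about 18–23 mm of air.

```bash
python3 -m jog '[[[-0.001,-0.002,0.04],0,1],[[-0.001,-0.002,0.09],0,1],[[-0.001,-0.002,0.13],0,1],[[-0.001,-0.002,0.17],0,1],[[-0.001,-0.002,0.195],0,1],[[-0.001,-0.002,0.21],0,1],[[-0.001,-0.002,0.21],0,1],[[-0.001,-0.002,0.21],0,1],[[-0.001,-0.002,0.21],0,1],[[-0.001,-0.002,0.21],0,1],[[-0.001,-0.002,0.21],0,1]]'; python3 - <<'E'
from h import *
for c in ("scene","side"):
    im=cams.read_camera(c)[:,:,::-1]; cv2.imwrite(f"pics/{c}4.png",im)
    print(c,[(np.round(d["position"],4).tolist(),round(d["confidence"],2)) for d in models.pinpoint("carton",c)[:2]])
a=cv2.imread("pics/scene4.png")[160:280,130:250];b=cv2.imread("pics/side4.png")[130:250,270:390]
cv2.imwrite("pics/c4.png",np.hstack([cv2.resize(a,(400,400)),cv2.resize(b,(400,400))]))
y=.033;c0=np.array([.5217,.1158])
for cam in ("scene","side"):
    for z in (.077,.082,.087):
        r=[]
        for a,b in ((1,1),(1,-1),(-1,-1),(-1,1)):
            p=c0+np.array([[np.cos(y),-np.sin(y)],[np.sin(y),np.cos(y)]])@[a*.043,b*.0155]
            q=P(cam)@[*p,z,1];q=q[:2]/q[2];q=(q-[130,160])*3.333 if cam=="scene" else (q-[270,130])*3.333+[400,0]
            r.append(np.round(q).astype(int).tolist())
        print(cam,z,r)
s=observe();print(s["tool_pos"],s["tool_rot"],s["opening"],s["grip_force"],np.abs(s["qvel"]).max())
E
```

```text
time: 14.62
tool_pos: [0.5217, 0.1165, 0.2765]
tool_rot: [-3.142, -0.0, 0.033]
contact_force: [0.6, 0.2, -0.7]
opening: 0.0309
grip_force: 18.0
scene [([0.5248, 0.1167, 0.0777], 0.96)]
side [([0.5248, 0.1149, 0.0802], 0.94), ([0.529, -0.0432, 0.0024], 0.65)]
scene 0.077 [[166, 217], [212, 196], [302, 264], [254, 289]]
scene 0.082 [[165, 209], [212, 188], [301, 257], [253, 281]]
scene 0.087 [[164, 202], [211, 181], [301, 249], [252, 273]]
side 0.077 [[578, 167], [545, 180], [468, 133], [500, 121]]
side 0.082 [[579, 161], [546, 174], [469, 127], [501, 115]]
side 0.087 [[579, 154], [546, 168], [469, 121], [501, 109]]
[0.52164012 0.1164942  0.27631897] [-3.14148917e+00 -1.17044347e-05  3.29868591e-02] 0.03142216819901839 17.999789714813232 0.0011911060464589239
```

View pics/c4.png

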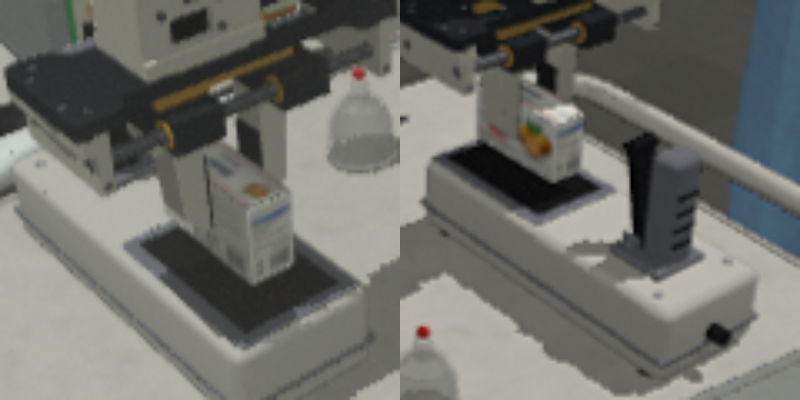

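The scene view puts the near bottom corner at (252,286) and the side view at (550,182). That gives an underside of about 0.078, or 16 mm of air, with the carton centred and parallel to the window. I'll raise it 4 mm to reach 2 cm, then hand in.

```bash
python3 -m jog '[[[0,0.001,-0.01],0,1],[[0,0.001,-0.01],0,1],[[0,0.001,-0.01],0,1],[[0,0.001,-0.01],0,1],[[0,0.001,-0.01],0,1]]' && python3 -c "
from h import *
print(observe()['tool_pos']); print(robot.hand_in())"
```

```text
time: 15.45
tool_pos: [0.5216, 0.1161, 0.2803]
tool_rot: [-3.142, 0.0, 0.033]
contact_force: [-0.4, -0.9, 0.1]
opening: 0.031
grip_force: 18.0
[0.52163056 0.11609767 0.2802757 ]
the job is handed in; nothing more can be done
None
```

I squeezed the trigger fully home and it sprang back; the carton was then handed in held still about 2 cm above the window, centred and lengthwise, with the cups undisturbed; I did not re-check the tape after the lift, and no verdict came back.

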